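# Lock a stop bar in its guide block with a quarter-turn thumbscrew

## Task

Fasten the steel stop bar to its guide block: take the thumbscrew out of the wooden stand, put its foot through the bar's slot, and slide the bar along the channel, feeling with the foot, until the slot lies over the matching slot hidden in the block below. Push the thumbscrew down through both until its collar lies flush on the bar, turn it a quarter turn clockwise as far as it goes so that it is locked, and let go. Work gently, never force a part, and leave the other things on the bench where they are.

Things in the scene. Friction and masses are not known exactly. Their poses are not given: they have to be found in the camera images.
- guide_block: dark steel block bolted to the bench, 150 x 62 mm (90 over its ears), 29 mm high, with an open-ended channel 42 mm wide on top, floor 24 mm above the bench. Origin: centre of its underside; x along the channel, y across, z up
- channel_mid (a point): middle of the channel floor, axes as the block's. One hidden through slot, 8 mm along x by 18 along y, lies in this floor at y = 0, anywhere from x = -9 to +9 mm, under the bar, not measured. Floor 6 mm thick, cavity 14 mm deep below; stops in it let the screw's foot turn only clockwise seen from above, by about a quarter turn
- stop_bar: loose smooth oiled steel bar, 150 x 40 x 6 mm, 0.25 kg, lying in the channel, free to slide along it, upper face 30 mm above the bench. Origin: centre of its underside, x along the bar, same way as the block's x. A lip stands 12 mm up at its -x end. Its slot starts at x = -34 to -24 mm of the block, so it must slide towards the block's +x
- bar_slot (a point): centre of the mouth, level with the bar's upper face, of the slot through the bar's middle: 8 mm along x by 18 mm along y; axes as the bar's
- screw_wing (a point): centre of the flat thumb wing of the loose quarter-turn thumbscrew (steel, 60 g, 52 mm tall), upright in the stand. Wing 26 mm wide along x, 9 thick along y, 28 tall. z up along the shank. Height over the bench: 68 mm with the foot on the bar, 62 with the foot through the bar on the channel floor, 48 with the collar flush on the bar, foot through both slots
- screw_foot (a point): end of the thumbscrew's foot, 38 mm below the wing's centre, same axes. Cross foot 16 mm along x by 6 along y, 6 tall, its last 2 mm narrowed to 12 x 4. Shank diameter 6; collar diameter 22, 4 thick, its underside 20 mm above the foot's end. The foot passes the slots only with the wing across the channel
- screw_stand: wooden block, 64 x 64 x 30 mm, fixed to the bench, with a slot in its top (10 mm along x, 20 along y, 24 deep) where the thumbscrew stands, collar on the top, wing along the block's y. Origin: centre of its underside
- borax_cone: bystander: round white tablet, diameter 43 mm, 15 mm high, origin under its centre
- ring_clamp: bystander: turned wooden ring clamp, 114 x 25 x 22 mm, lying, origin under its centre
- rough_stone_3: bystander: small rough stone, 20 x 27 x 12 mm, origin under its centre
- rough_stone_1: bystander: small dark rough stone, 25 x 28 x 7 mm, origin under its centre
- scriber: bystander: thin steel scriber, 103 mm long, lying, origin under its centre
- sanding_stick: bystander: round sanding stick, 110 mm long, diameter 14 mm, lying, origin under its centre

How it is judged:
On the way:
1. the thumbscrew is down through the slots of both the bar and the block (z of screw_wing in the frame of guide_block below 0.051 m and horizontal distance between screw_wing and bar_slot below 0.005 m and angle between the x axis of screw_wing and the y axis of guide_block, either way round below 0.5 rad), for 0.05 s.
At the end, for the whole second after the job is handed in: thumbscrew released, at rest, upright within 0.12 rad, through both slots with its collar flush (wing centre 45.5 to 50 mm above the block's underside), within 4 mm of the bar's slot centre, and turned until its wing lies within 0.45 rad of the channel's direction, so its foot is locked (z of screw_wing in the frame of guide_block between 0.0455 and 0.05 m and horizontal distance between screw_wing and bar_slot below 0.004 m and angle between the x axis of screw_wing and the x axis of guide_block, either way round below 0.45 rad and angle between screw_wing's own z axis and vertical below 0.12 rad and linear speed of each of thumbscrew, stop_bar below 0.02 m/s); the robot touches nothing.
It fails at once if the thumbscrew is forced against the guide block (over 50 N) (contact force between thumbscrew and guide_block above 50 N).
It fails at once if the thumbscrew is forced against the bar (over 50 N) (contact force between thumbscrew and stop_bar above 50 N).
It fails at once if the bar is forced against the guide block (over 60 N) (contact force between stop_bar and guide_block above 60 N).
It fails at once if a bystander is moved by more than 30 mm (distance of any of borax_cone, ring_clamp, rough_stone_3, rough_stone_1, scriber, sanding_stick from where it was at the start of the episode above 0.03 m).
It also fails if it takes over 72 s, if anything falls off the work surface, if the arm or the gripper's body presses on something with over 40 N, if the wrist force passes 120 N, or if a joint passes its speed limit or range.

## Robot

A 6-joint arm with a two-finger parallel gripper is mounted at the origin on a cart in front of the work surface, level with it; the furniture and walls round the work are solid. World frame = base frame: x ahead of the robot, y to its left, z up, the work surface at z = 0. Lengths are in m, angles in rad, forces in N, time in s.
With the tool pointing down it reaches from about 0.35 to 0.975 m from the base axis. Payload 4.9 kg.
Tool frame: the origin (TCP) lies at the very end of the fingers, on their centre line; the grasp point (between the pads) lies 19 mm behind it (manip.hold_point_z is the distance from the TCP to the grasp point, in m); z points along the fingers, x is the direction in which the jaws open and shut, and the axes are right-handed (so a half turn about z gives the same grasp; the last joint's range is limited). The gripper opens to 85 mm and grips with 20 to 120 N. Pads are 22 mm wide; open, the fingers measure 114 mm over their backs; the gripper's body (76 mm by 85 mm) begins 54 mm behind the grasp point. The pads swing forward as they close: fully open they stand 13 mm farther back than shut.
Start: joints at [1.111, 0.053, 1.613, -0, 1.476, -0.119], TCP at [0.209, 0.589, 0.231] pointing down, gripper open.
Joint ranges: [-3.01, 3.01], [-1.01, 2.22], [0.06, 2.58], [-1.02, 4.17], [0.09, 2.62], [-3.14, 3.14]. Speed limits (rad/s): [2.57, 2.57, 3.14, 3.14, 3.14, 3.14].

## Interface

Orientations are given as a unit quaternion [w, x, y, z].
In Python, from plant import manip gives the robot as it stands.
- The arm moves only by the shell command python3 -m handwheel 'ROWS' [OPENING]. ROWS is JSON, a list of rows, each an object of numbers: "dx", "dy", "dz": the shift along the tool's x, y, z in m; "ax", "ay", "az": the turn, a rotation vector about the tool's x, y, z in rad. In form: [{"dx": .., "dy": .., "dz": .., "ax": .., "ay": .., "az": ..}, ...]. A call has 1 to 5 rows; each row is the pose to reach, as a shift and turn from the pose commanded when the call began, along the tool's axes at that moment; what a row does not reach only later rows make up. A row lasts 1/8 s, in which the tool goes at most 62.5 mm and 10.7 degrees, less where a joint would pass 70% of its speed; a pose out of reach is approached as far as the arm can. A call with a gripper value outside its range is refused whole. OPENING is the closure in counts, from 0 (fully open) to 255 (shut), set as the call begins (- or left out, the last holds). The fingers move at their own pace and stop on an object; the grip force is fixed at half the most. Time passes only in rows, so rows that repeat a pose let the fingers close. It gives the time, the measured TCP pose, the force and the opening at its end, in the units of the state.
- manip.state(): the state, without advancing time (a new reading comes with each control period).
- manip.grab_frame(name): name is "scene" or "top" or "wrist"; returns a dict with "image" (420x560x3 uint8, blue, green, red), "z_map" (420x560 float32, m along the optical axis (not along the pixel's ray), 0 where there is no reading), "K" (3x3 intrinsics, pixels), "xyz" and "rotation" of the camera in the world. Camera axes: x right, y up, looking along -z (the intrinsics and any distortion apply to the point x, -y, -z); pixel columns grow to the right and rows downward; lengths in m; the calibration is good to about 2 mm. A picture is of the moment at which its call begins.
- manip.job_done(): hands the job in, once; it reports no verdict.
The state is a dict: "time": time; "joint_pos": joint angles; "joint_vel": joint speeds; "joint_efforts": joint torques, N m; "tool_pos": TCP position; "tool_rot": TCP orientation; "contact_force": force on the tool from outside, world axes, zero at the start; "ft_torque": the same for the moment, N m; "gripper_width": opening from 0.0 (shut) to 1.0 (fully open).
Only numpy, scipy, OpenCV 4.12 (cv2) and the standard library are available. Lean on these libraries where they do the work, as an engineer would, in place of code of your own. Each camera call takes 0.05 s, during which the arm holds its last target.

## Working session

There is one attempt and no reset: what is moved stays moved. The work goes in short steps, Python scripts to look and compute and a shell command to move; the robot and the scene stay as the last step left them, time stands still between calls to the robot, and variables do not carry over. Pictures are saved under pics/ and viewed, and the job is handed in when it is done.

```bash
ls; mkdir -p pics; cat > h.py <<'E'
import numpy as np, cv2
from plant import manip
def grab(n,f=None):
    d=manip.grab_frame(n)
    if f: cv2.imwrite('pics/'+f,d['image'])
    np.savez(''+n+'.npz',**{k:np.asarray(d[k]) for k in ('image','z_map','K','xyz','rotation')})
    return d
def load(n): return dict(np.load(''+n+'.npz'))
def R(d):
    r=np.asarray(d['rotation'],float)
    if r.shape==(3,3): return r
    from scipy.spatial.transform import Rotation as Q
    return Q.from_quat(r,scalar_first=True).as_matrix()
def ray(d,u,v):
    K=d['K']; return R(d)@np.array([(u-K[0,2])/K[0,0],-(v-K[1,2])/K[1,1],-1])
def atz(d,u,v,z):
    r=ray(d,u,v); o=np.asarray(d['xyz']); return o+r*(z-o[2])/r[2]
def dep(d,u,v): return np.asarray(d['xyz'])+ray(d,u,v)*d['z_map'][int(round(v)),int(round(u))]
def proj(d,p):
    q=R(d).T@(np.asarray(p)-d['xyz']);K=d['K'];return K[0,0]*q[0]/-q[2]+K[0,2],K[1,1]*-q[1]/-q[2]+K[1,2]
E
python3 - <<'E'
from h import *
print(manip.state())
for n in('scene','top','wrist'):
    d=grab(n,n+'0.png');print(n,d['xyz'],d['K'],R(d)); print([k for k in d])
E
```

```text
pics
{'time': 0.0, 'joint_pos': array([ 1.11099042e+00,  5.33704640e-02,  1.61428261e+00,  1.78969185e-05,
        1.47604797e+00, -1.18999189e-01]), 'joint_vel': array([ 3.91423905e-05, -8.63516005e-04, -1.13075854e-03, -1.08292885e-03,
        1.37772527e-03,  3.91167186e-04]), 'joint_efforts': array([ 2.25492186e-04, -3.93674970e+01, -3.70177352e+01, -4.55148972e-05,
        7.00152726e-03, -3.82983671e-05]), 'tool_pos': array([0.2086171 , 0.58848585, 0.23006142]), 'tool_rot': array([ 4.93864600e-04,  8.16776483e-01,  5.76953261e-01, -9.31397396e-04]), 'contact_force': array([-0.54049198,  0.30622313, -0.6354553 ]), 'ft_torque': array([-0.06321272, -0.02775746,  0.01223503]), 'gripper_width': 0.9953488287862878}
scene [-0.09802405  0.35154577  0.50779498] [[444.13164424   0.         278.97679678]
 [  0.         444.13164424 211.32135245]
 [  0.           0.           1.        ]] [[-0.56448105  0.4087815  -0.71711842]
 [-0.82536292 -0.26718956  0.49737892]
 [ 0.01171274  0.87264393  0.48821654]]
['image', 'z_map', 'K', 'xyz', 'rotation']
top [ 0.45237594 -0.11996294  1.11914697] [[450.36108849   0.         276.57418706]
 [  0.         450.36108849 209.99135577]
 [  0.           0.           1.        ]] [[ 0.0224866   0.99614542 -0.08478589]
 [-0.99960029  0.02094872 -0.01898474]
 [-0.0171354   0.08517891  0.99621832]]
['image', 'z_map', 'K', 'xyz', 'rotation']
wrist [0.13439842 0.61436787 0.3730307 ] [[376.14978891   0.         272.86943351]
 [  0.         376.14978891 208.10195606]
 [  0.           0.           1.        ]] [[ 0.33284449 -0.89627535 -0.29309561]
 [ 0.94297756  0.31543286  0.10627997]
 [-0.00280413 -0.31175728  0.95015764]]
['image', 'z_map', 'K', 'xyz', 'rotation']
```

View pics/scene0.png

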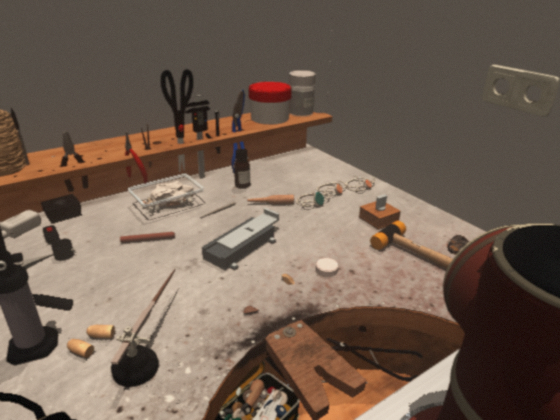

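View pics/top0.png

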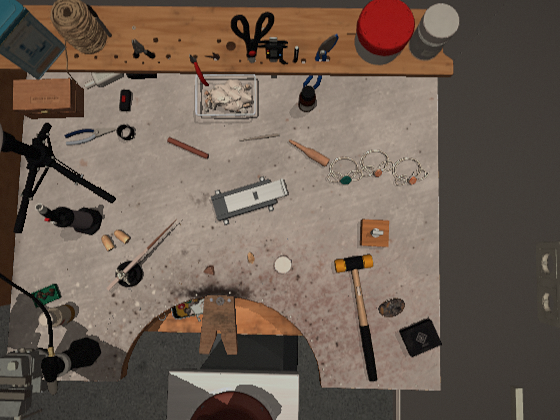

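View pics/wrist0.png

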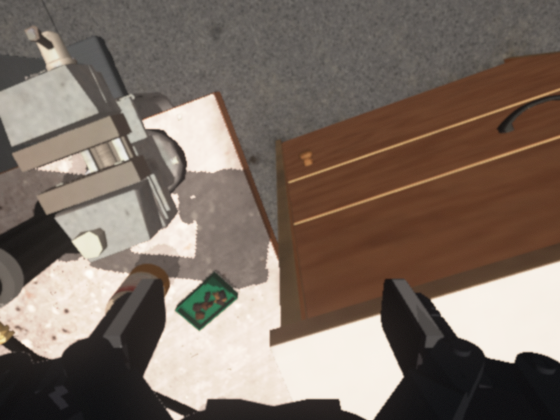

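```bash
python3 - <<'E'
from h import *
d=load('top');im=d['image']
def crop(x0,y0,x1,y1,s,f):
    cv2.imwrite('pics/'+f,cv2.resize(im[y0:y1,x0:x1],None,fx=s,fy=s,interpolation=cv2.INTER_CUBIC))
crop(200,165,300,230,8,'c1.png'); crop(350,205,400,255,10,'c2.png')
for p in [(250,199),(375,233),(254,196),(283,187),(260,212)]: print(p,dep(d,*p))
E
```

```text
(250, 199) [ 0.57050339 -0.03394225  0.03057828]
(375, 233) [ 0.49344509 -0.33219514  0.05631298]
(254, 196) [ 0.5784411  -0.04324963  0.02717478]
(283, 187) [ 0.60014856 -0.11366802  0.04084178]
(260, 212) [ 0.54181599 -0.05733491 -0.00113078]
```

View pics/c1.png

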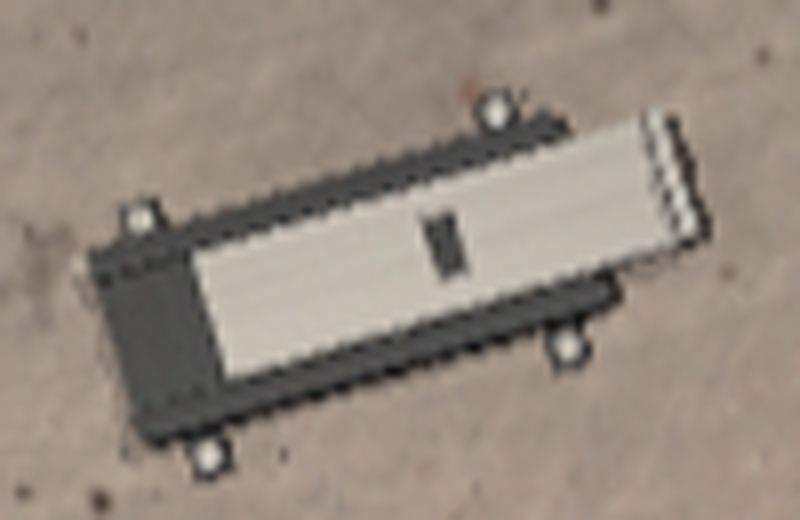

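View pics/c2.png

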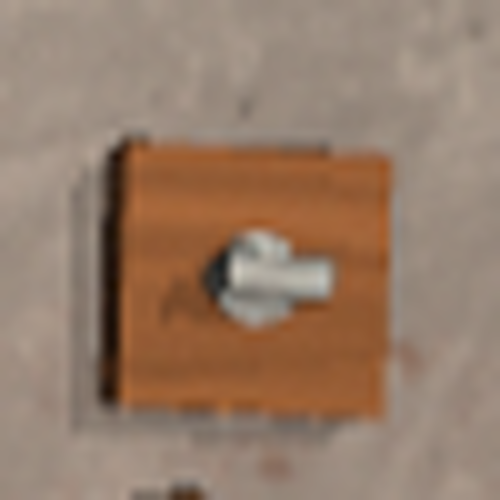

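```bash
python3 - <<'E'
from h import *
d=load('top')
def c1(x,y): return 200+(x+.5)/8-.5,165+(y+.5)/8-.5
def c2(x,y): return 350+(x+.5)/10-.5,205+(y+.5)/10-.5
P=lambda c,z: atz(d,*c,z)[:2].round(4)
print('slot',P(c1(444,245),.030))
for a in [(193,252),(228,380)]: print('bar',P(c1(*a),.030))
a,b=P(c1(228,380),.03),P(c1(610,275),.03);print(np.degrees(np.arctan2(*(a-b)[::-1])))
a,b=P(c1(193,252),.03),P(c1(560,143),.03);print(np.degrees(np.arctan2(*(a-b)[::-1])))
B=[P(c1(*q),.006) for q in [(142,218),(210,455),(568,345),(497,110)]];print(B,np.mean(B,0))
v=(B[0]-B[3]+B[1]-B[2]);print(np.degrees(np.arctan2(v[1],v[0])))
print('wing',P(c2(281,278),.062))
S=[P(c2(*q),.030) for q in [(120,143),(392,155),(384,416),(112,407)]];print(S,np.mean(S,0))
v=S[0]+S[3]-S[1]-S[2];print(np.degrees(np.arctan2(v[1],v[0])))
v=S[0]+S[1]-S[2]-S[3];print(np.degrees(np.arctan2(v[1],v[0])))
# depth-based top-of-wing
pts=[dep(d,u,v) for u in range(365,392) for v in range(222,245)]
pts=np.array(pts);w=pts[(pts[:,2]>.05)];print(len(w),w.mean(0),w.min(0),w.max(0))
E
```

```text
slot [ 0.5802 -0.046 ]
bar [0.5764 0.0305]
bar [0.5375 0.0186]
106.65820468545157
107.86061318584875
[array([0.5895, 0.0501]), array([0.516 , 0.0265]), array([ 0.5525, -0.0837]), array([ 0.6257, -0.0598])] [ 0.570925 -0.016725]
108.27861693389382
wing [ 0.4949 -0.3372]
[array([ 0.5279, -0.3049]), array([ 0.5264, -0.3704]), array([ 0.4636, -0.3685]), array([ 0.4643, -0.3034])] [ 0.49555 -0.3368 ]
89.034925007455
-1.5408124001617876
49 [ 0.49500767 -0.32795872  0.104121  ] [ 0.45237594 -0.35032618  0.05631298] [ 0.50057291 -0.11996294  1.11914697]
```

```bash
cat >> h.py <<'E'
from scipy.spatial.transform import Rotation as Q
def plan(x,y,z,psi,s=None):
    "delta to reach TCP xyz, tool down, jaw axis at world angle psi deg"
    s=s or manip.state(); T=Q.from_quat(s['tool_rot'],scalar_first=True)
    p=np.radians(psi); G=Q.from_matrix(np.array([[np.cos(p),np.sin(p),0],[np.sin(p),-np.cos(p),0],[0,0,-1]]).T.T)
    d=T.inv().apply(np.array([x,y,z])-s['tool_pos']); r=(T.inv()*G).as_rotvec()
    print('d',d.round(4),'a',r.round(4))
def show():
    s=manip.state(); T=Q.from_quat(s['tool_rot'],scalar_first=True); X=T.apply([1,0,0])
    print(round(s['time'],2),s['tool_pos'].round(4),'psi',round(np.degrees(np.arctan2(X[1],X[0])),2),'tz',T.apply([0,0,1]).round(4),'F',s['contact_force'].round(1),'M',s['ft_torque'].round(2),'w',round(s['gripper_width'],3))
E
python3 - <<'E'
from h import *
show(); plan(.42,.2,.23,45);plan(.495,-.337,.15,-1.2)
E
```

```text
0.15 [0.2087 0.5886 0.2303] psi 70.48 tz [-7.0e-04 -1.4e-03 -1.0e+00] F [ 0.1 -0.9 -0. ] M [0.03 0.03 0.03] w 1.005
d [-0.2956  0.3291  0.0008] a [2.000e-04 1.600e-03 4.447e-01]
d [-0.7766  0.5792  0.0815] a [8.000e-04 1.500e-03 1.251e+00]
```

```bash
python3 -m handwheel '[{"dx":-0.04,"dy":0.045,"az":0.06},{"dx":-0.08,"dy":0.09,"az":0.12},{"dx":-0.12,"dy":0.135,"az":0.18},{"dx":-0.16,"dy":0.18,"az":0.25},{"dx":-0.20,"dy":0.22,"az":0.31}]' 0; python3 - <<'E'
from h import *
show(); plan(.495,-.337,.15,-1.2); plan(.45,.0,.2,30)
E
```

```text
0.15 [0.2087 0.5886 0.2303] psi 70.48 tz [-7.0e-04 -1.4e-03 -1.0e+00] F [ 0.1 -0.9 -0. ] M [0.03 0.03 0.03] w 1.005
d [-0.7766  0.5792  0.0815] a [8.000e-04 1.500e-03 1.251e+00]
d [-0.4741  0.4242  0.031 ] a [4.000e-04 1.600e-03 7.065e-01]invalid input at $[0]: expected keys dx, dy, dz, ax, ay, az
```

```bash
python3 -m handwheel '[{"dx":-0.04,"dy":0.045,"dz":0,"ax":0,"ay":0,"az":0.06},{"dx":-0.08,"dy":0.09,"dz":0,"ax":0,"ay":0,"az":0.12},{"dx":-0.12,"dy":0.135,"dz":0,"ax":0,"ay":0,"az":0.18},{"dx":-0.16,"dy":0.18,"dz":0,"ax":0,"ay":0,"az":0.25},{"dx":-0.20,"dy":0.22,"dz":0,"ax":0,"ay":0,"az":0.31}]' 0; python3 - <<'E'
from h import *
show(); plan(.495,-.337,.15,-1.2); plan(.46,-.03,.2,30)
E
```

```text
time: 0.78
tool_pos: [0.3499, 0.3251, 0.2311]
tool_rot: [0.0, 0.896, 0.443, 0.0]
contact_force: [0.6, 0.4, 0.8]
gripper_width: 1.001
0.78 [0.3499 0.3251 0.2311] psi 52.6 tz [ 1.e-04 -2.e-04 -1.e+00] F [0.6 0.4 0.8] M [-0.02 -0.   -0.  ] w 1.001
d [-0.4379  0.5174  0.0812] a [ 2.000e-04 -1.000e-04  9.389e-01]
d [-0.2152  0.3032  0.0311] a [2.000e-04 0.000e+00 3.944e-01]
```

```bash
python3 -m handwheel '[{"dx":-0.04,"dy":0.045,"dz":0.006,"ax":0,"ay":0,"az":0.08},{"dx":-0.08,"dy":0.09,"dz":0.012,"ax":0,"ay":0,"az":0.16},{"dx":-0.12,"dy":0.135,"dz":0.018,"ax":0,"ay":0,"az":0.25},{"dx":-0.16,"dy":0.18,"dz":0.024,"ax":0,"ay":0,"az":0.33},{"dx":-0.195,"dy":0.225,"dz":0.03,"ax":0,"ay":0,"az":0.42}]' 0; python3 - <<'E'
from h import *
show(); plan(.495,-.337,.15,-1.2)
E
```

```text
time: 1.4
tool_pos: [0.4101, 0.0336, 0.2011]
tool_rot: [0.0, 0.969, 0.246, 0.0]
contact_force: [1.7, 0.3, 0.2]
gripper_width: 1.0
1.4 [0.4101 0.0336 0.2011] psi 28.47 tz [ 9.e-04  0.e+00 -1.e+00] F [1.7 0.3 0.2] M [ 0.05 -0.05 -0.01] w 1.0
d [-0.1021  0.3663  0.0512] a [ 2.000e-04 -9.000e-04  5.178e-01]
```

```bash
python3 -m handwheel '[{"dx":-0.015,"dy":0.055,"dz":0.006,"ax":0,"ay":0,"az":0.08},{"dx":-0.03,"dy":0.11,"dz":0.012,"ax":0,"ay":0,"az":0.16},{"dx":-0.045,"dy":0.165,"dz":0.018,"ax":0,"ay":0,"az":0.25},{"dx":-0.06,"dy":0.22,"dz":0.024,"ax":0,"ay":0,"az":0.33},{"dx":-0.075,"dy":0.275,"dz":0.03,"ax":0,"ay":0,"az":0.42}]' 0; python3 - <<'E'
from h import *
show(); plan(.495,-.337,.14,-1.2)
grab('wrist','w1.png')
E
```

```text
time: 2.02
tool_pos: [0.4763, -0.2436, 0.1708]
tool_rot: [-0.0, 0.999, 0.038, 0.0]
contact_force: [0.9, 0.4, 0.7]
gripper_width: 0.999
2.02 [ 0.4763 -0.2436  0.1708] psi 4.39 tz [ 0.e+00  3.e-04 -1.e+00] F [0.9 0.4 0.7] M [ 0.04 -0.04 -0.04] w 0.999
d [0.0115 0.0945 0.0308] a [-0.0003 -0.      0.0975]
```

View pics/w1.png

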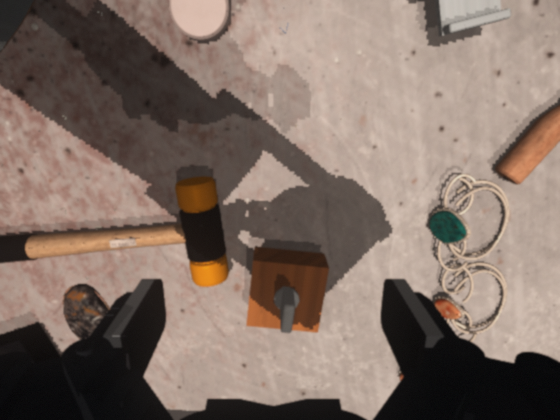

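```bash
python3 -m handwheel '[{"dx":0.006,"dy":0.05,"dz":0.015,"ax":0,"ay":0,"az":0.05},{"dx":0.0115,"dy":0.0945,"dz":0.03,"ax":0,"ay":0,"az":0.0975},{"dx":0.0115,"dy":0.0945,"dz":0.03,"ax":0,"ay":0,"az":0.0975}]' 0; python3 - <<'E'
from h import *
show()
d=grab('wrist')
cv2.imwrite('pics/w2.png',cv2.resize(d['image'][250:400,200:360],None,fx=5,fy=5,interpolation=cv2.INTER_CUBIC)[:, :800])
print(proj(d,[.495,-.337,.062]))
E
```

```text
time: 2.45
tool_pos: [0.4944, -0.3366, 0.139]
tool_rot: [-0.001, 1.0, -0.01, -0.001]
contact_force: [-0.2, 0.8, -0.4]
gripper_width: 1.0
2.45 [ 0.4944 -0.3366  0.139 ] psi -1.17 tz [-0.003   0.0022 -1.    ] F [-0.2  0.8 -0.4] M [0.06 0.08 0.08] w 1.0
(np.float64(272.5095409099428), np.float64(218.88990712873743))
```

View pics/w2.png

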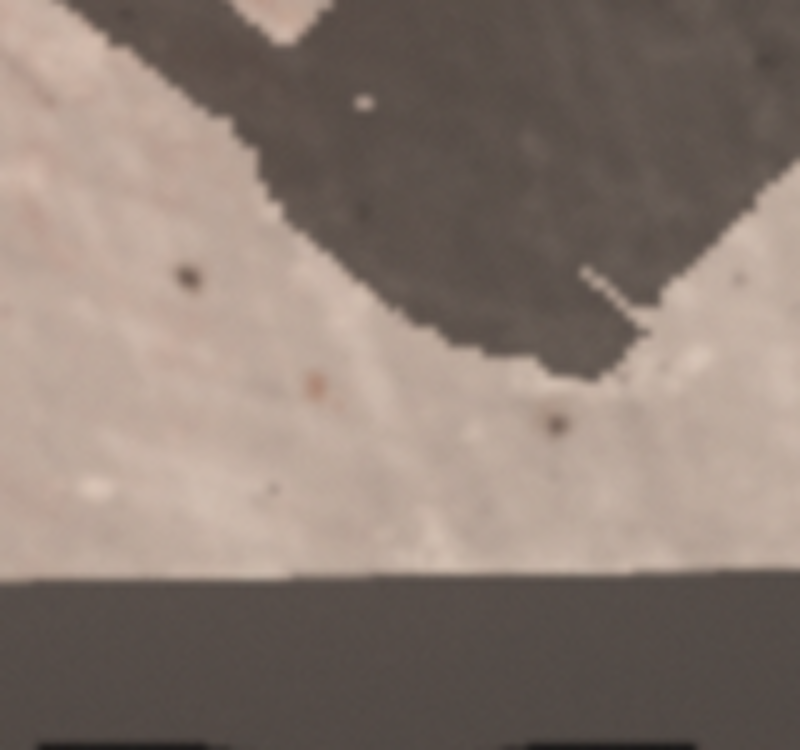

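```bash
python3 - <<'E'
from h import *
d=load('wrist')
cv2.imwrite('pics/w3.png',cv2.resize(d['image'][140:300,190:350],None,fx=3.75,fy=3.75,interpolation=cv2.INTER_CUBIC))
E
```

```text
(no output)
```

View pics/w3.png

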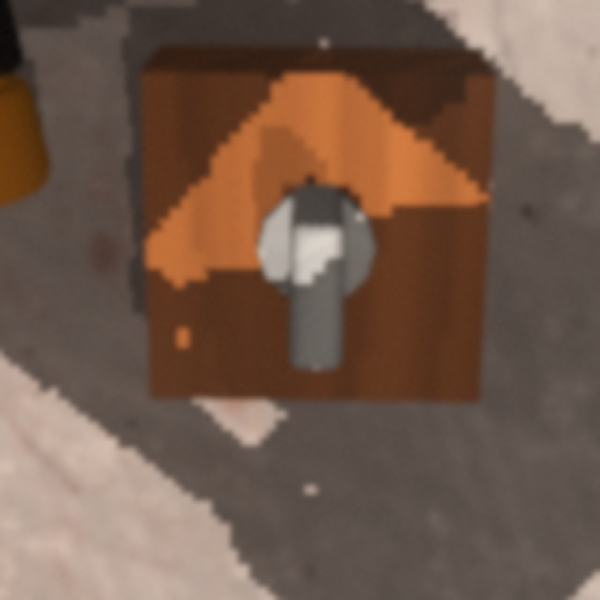

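```bash
python3 - <<'E'
from h import *
d=load('wrist'); print(atz(d,274.3,219.4,.062)); plan(.4957,-.337,.038,-1.2)
E
```

```text
[ 0.4961055  -0.33735648  0.062     ]
d [0.0014 0.0018 0.1018] a [-0.0021  0.0021  0.002 ]
```

```bash
python3 -m handwheel '[{"dx":0.0012,"dy":0.001,"dz":0.04,"ax":0,"ay":0,"az":0},{"dx":0.0012,"dy":0.001,"dz":0.075,"ax":0,"ay":0,"az":0},{"dx":0.0012,"dy":0.001,"dz":0.09,"ax":0,"ay":0,"az":0},{"dx":0.0012,"dy":0.001,"dz":0.1,"ax":0,"ay":0,"az":0},{"dx":0.0012,"dy":0.001,"dz":0.1,"ax":0,"ay":0,"az":0}]' 0; python3 - <<'E'
from h import *
show(); plan(.4957,-.337,.038,-1.2)
E
```

```text
time: 3.12
tool_pos: [0.4968, -0.3359, 0.0418]
tool_rot: [0.0, 1.0, -0.009, 0.0]
contact_force: [0.4, -0.6, 0.1]
gripper_width: 0.996
3.12 [ 0.4968 -0.3359  0.0418] psi -0.98 tz [ 4.e-04 -2.e-04 -1.e+00] F [ 0.4 -0.6  0.1] M [-0.   -0.02 -0.03] w 0.996
d [-0.001   0.0012  0.0038] a [ 0.0002 -0.0004  0.0039]
```

```bash
python3 -m handwheel '[{"dx":-0.0008,"dy":0.001,"dz":0.002,"ax":0,"ay":0,"az":0.003},{"dx":-0.0008,"dy":0.001,"dz":0.002,"ax":0,"ay":0,"az":0.003}]' 0; python3 - <<'E'
from h import *
show(); plan(.4957,-.337,.038,-1.2)
E
```

```text
time: 3.38
tool_pos: [0.4961, -0.3376, 0.0403]
tool_rot: [0.001, 1.0, -0.01, 0.001]
contact_force: [0.5, 0.3, 0.5]
gripper_width: 1.004
3.38 [ 0.4961 -0.3376  0.0403] psi -1.18 tz [ 0.0012 -0.0011 -1.    ] F [0.5 0.3 0.5] M [ 0. -0.  0.] w 1.004
d [-0.0005 -0.0006  0.0023] a [ 0.0011 -0.0013  0.0003]
```

```bash
python3 -m handwheel '[{"dx":-0.0004,"dy":0,"dz":0.002,"ax":0,"ay":0,"az":0},{"dx":-0.0004,"dy":0,"dz":0.002,"ax":0,"ay":0,"az":0}]' 0;  python3 -m handwheel '[{"dx":0,"dy":0,"dz":0,"ax":0,"ay":0,"az":0},{"dx":0,"dy":0,"dz":0,"ax":0,"ay":0,"az":0},{"dx":0,"dy":0,"dz":0,"ax":0,"ay":0,"az":0},{"dx":0,"dy":0,"dz":0,"ax":0,"ay":0,"az":0},{"dx":0,"dy":0,"dz":0,"ax":0,"ay":0,"az":0}]' 255; python3 - <<'E'
from h import *
show(); 
E
```

```text
time: 3.62
tool_pos: [0.4952, -0.337, 0.0373]
tool_rot: [-0.0, 1.0, -0.01, -0.0]
contact_force: [0.6, -0.5, -0.5]
gripper_width: 1.0
time: 4.25
tool_pos: [0.4954, -0.3372, 0.0375]
tool_rot: [0.0, 1.0, -0.01, 0.0]
contact_force: [1.6, 0.3, -0.6]
gripper_width: 0.094
4.25 [ 0.4954 -0.3372  0.0375] psi -1.18 tz [ 3.e-04 -3.e-04 -1.e+00] F [ 1.6  0.3 -0.6] M [ 0.02  0.   -0.03] w 0.094
```

```bash
python3 -m handwheel '[{"dx":0,"dy":0,"dz":-0.01,"ax":0,"ay":0,"az":0},{"dx":0,"dy":0,"dz":-0.035,"ax":0,"ay":0,"az":0},{"dx":0,"dy":0,"dz":-0.07,"ax":0,"ay":0,"az":0},{"dx":0,"dy":0,"dz":-0.1,"ax":0,"ay":0,"az":0}]' ; python3 - <<'E'
from h import *
show(); grab('wrist','w4.png'); plan(.58-.05*np.cos(1.876)*0,-.046,.13,107.5)
E
```

```text
time: 4.75
tool_pos: [0.4954, -0.3371, 0.1392]
tool_rot: [0.0, 1.0, -0.01, 0.0]
contact_force: [-0.1, 0.5, -1.4]
gripper_width: 0.091
4.75 [ 0.4954 -0.3371  0.1392] psi -1.17 tz [ 8.e-04 -7.e-04 -1.e+00] F [-0.1  0.5 -1.4] M [-0.05  0.    0.03] w 0.091
d [ 0.0764 -0.2946  0.0132] a [ 1.0200e-02  8.0000e-04 -1.8966e+00]
```

View pics/w4.png

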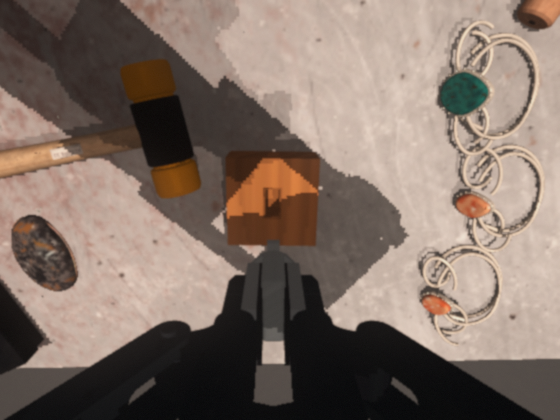

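```bash
python3 -m handwheel '[{"dx":0.008,"dy":-0.03,"dz":0,"ax":0,"ay":0,"az":-0.18},{"dx":0.016,"dy":-0.06,"dz":0,"ax":0,"ay":0,"az":-0.36},{"dx":0.024,"dy":-0.09,"dz":0,"ax":0,"ay":0,"az":-0.54},{"dx":0.032,"dy":-0.12,"dz":0,"ax":0,"ay":0,"az":-0.72},{"dx":0.04,"dy":-0.15,"dz":0,"ax":0,"ay":0,"az":-0.9}]' ; python3 - <<'E'
from h import *
show(); plan(.58,-.046,.12,107.5)
E
```

```text
time: 5.42
tool_pos: [0.5384, -0.1868, 0.1372]
tool_rot: [0.0, 0.904, 0.428, -0.0]
contact_force: [0.1, -0.1, -0.8]
gripper_width: 0.093
5.42 [ 0.5384 -0.1868  0.1372] psi 50.73 tz [-0. -0. -1.] F [ 0.1 -0.1 -0.8] M [ 0.06 -0.01  0.03] w 0.093
d [ 0.1354 -0.0569  0.0172] a [ 0.      0.     -0.9908]
```

```bash
python3 -m handwheel '[{"dx":0.027,"dy":-0.011,"dz":0.003,"ax":0,"ay":0,"az":-0.18},{"dx":0.054,"dy":-0.022,"dz":0.006,"ax":0,"ay":0,"az":-0.36},{"dx":0.08,"dy":-0.034,"dz":0.01,"ax":0,"ay":0,"az":-0.54},{"dx":0.11,"dy":-0.045,"dz":0.013,"ax":0,"ay":0,"az":-0.72},{"dx":0.135,"dy":-0.057,"dz":0.017,"ax":0,"ay":0,"az":-0.9}]' ; python3 - <<'E'
from h import *
show(); plan(.58,-.046,.12,107.5)
E
```

```text
time: 6.05
tool_pos: [0.5808, -0.0464, 0.1202]
tool_rot: [0.0, 0.627, 0.779, 0.0]
contact_force: [-0.2, 0.2, -1.1]
gripper_width: 0.092
6.05 [ 0.5808 -0.0464  0.1202] psi 102.31 tz [ 3.e-04 -0.e+00 -1.e+00] F [-0.2  0.2 -1.1] M [ 0.01 -0.02  0.04] w 0.092
d [ 0.0006 -0.0007  0.0002] a [ 0.0003  0.0001 -0.0905]
```

```bash
python3 -m handwheel '[{"dx":0,"dy":-0.0005,"dz":0.01,"ax":0,"ay":0,"az":-0.09},{"dx":0,"dy":-0.0005,"dz":0.02,"ax":0,"ay":0,"az":-0.09},{"dx":0,"dy":-0.0005,"dz":0.02,"ax":0,"ay":0,"az":-0.09}]' ; python3 - <<'E'
from h import *
show(); d=grab('wrist','w5.png')
cv2.imwrite('pics/w5c.png',cv2.resize(d['image'][120:300,170:390],None,fx=3.6,fy=3.3,interpolation=cv2.INTER_CUBIC))
print(proj(d,[.58,-.046,.03]))
E
```

```text
time: 6.42
tool_pos: [0.579, -0.0477, 0.099]
tool_rot: [-0.001, 0.595, 0.804, -0.001]
contact_force: [-0.1, -0.2, 0.3]
gripper_width: 0.091
6.42 [ 0.579  -0.0477  0.099 ] psi 107.02 tz [-2.4e-03  5.0e-04 -1.0e+00] F [-0.1 -0.2  0.3] M [ 0.02  0.   -0.01] w 0.091
(np.float64(277.3389937459741), np.float64(226.324484259849))
```

View pics/w5.png

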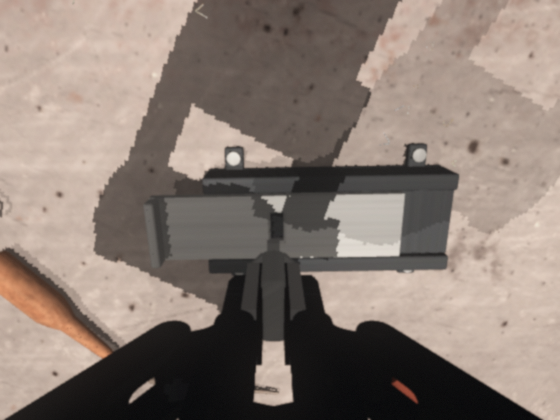

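View pics/w5c.png

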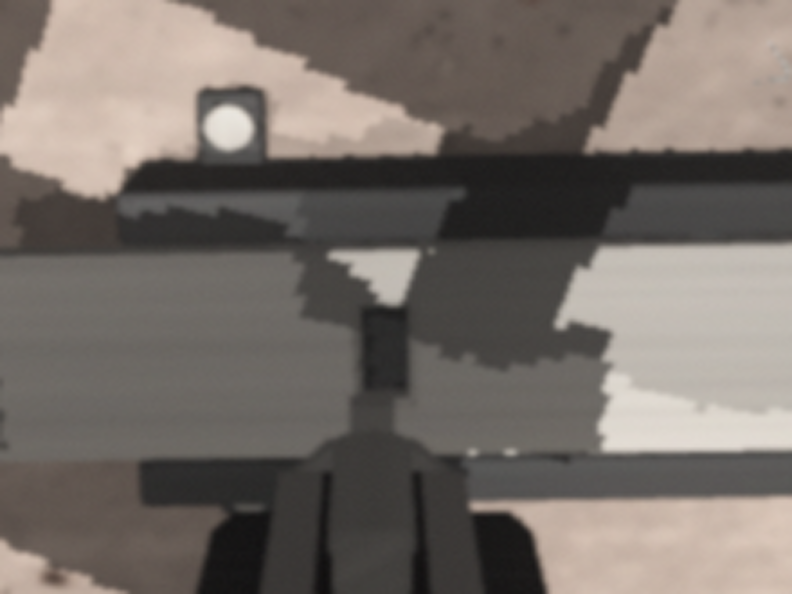

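```bash
python3 - <<'E'
from h import *
d=load('wrist')
c=lambda x,y:(170+(x+.5)/3.6-.5,120+(y+.5)/3.3-.5)
for a,b,z in [((20,251),(780,239),.03),((150,461),(780,452),.03),((300,246),(780,239),.029)]:
    A,B=atz(d,*c(*a),z),atz(d,*c(*b),z);v=B-A;print(np.degrees(np.arctan2(v[1],v[0])))
print('slot',atz(d,*c(385,351),.03))
# mid edges across: upper,lower bar edges near x=385
A,B=atz(d,*c(385,245.5),.03),atz(d,*c(385,457.5),.03);print(A,B,(A+B)/2,np.linalg.norm(A-B))
print('foot pred px',proj(d,[.579,-.0477,.0715]),'obs x',c(373,0)[0])
for dx in (-.003,.003): print(proj(d,[.579+dx*np.cos(1.876),-.0477+dx*np.sin(1.876),.0715]))
E
```

```text
108.13072147369583
108.08898222209584
108.05229949325528
slot [ 0.5799439  -0.04649381  0.03      ]
[ 0.56085844 -0.05243009  0.03      ] [ 0.60032848 -0.04015346  0.03      ] [ 0.58059346 -0.04629177  0.03      ] 0.04133521747160915
foot pred px (np.float64(275.59714276679944), np.float64(253.30892181029697)) obs x 273.25
(np.float64(269.54695563426003), np.float64(253.3455475910148))
(np.float64(281.64776564525647), np.float64(253.27229339172115))
```

```bash
python3 - <<'E'
from h import *
t=np.radians(108.1);u=np.array([np.cos(t),np.sin(t)]);v=np.array([np.sin(t),-np.cos(t)])
p=np.array([.579,-.0477])+.0016*u+.0012*v;print(p);show();plan(*p,.064,108.1)
E
```

```text
[ 0.57964354 -0.04580636]
6.47 [ 0.5795 -0.0479  0.0997] psi 107.02 tz [-1.1e-03  2.0e-04 -1.0e+00] F [-0.1  1.1 -0.2] M [-0.04 -0.02  0.04] w 0.094
d [0.0019 0.0007 0.0357] a [-0.001  -0.0006 -0.0188]
```

```bash
python3 -m handwheel '[{"dx":0.002,"dy":0.0008,"dz":0.015,"ax":0,"ay":0,"az":-0.019},{"dx":0.002,"dy":0.0008,"dz":0.028,"ax":0,"ay":0,"az":-0.019},{"dx":0.002,"dy":0.0008,"dz":0.0355,"ax":0,"ay":0,"az":-0.019},{"dx":0.002,"dy":0.0008,"dz":0.0355,"ax":0,"ay":0,"az":-0.019}]' ; python3 - <<'E'
from h import *
show(); d=grab('wrist','w6.png')
cv2.imwrite('pics/w6c.png',cv2.resize(d['image'][180:300,200:360],None,fx=5,fy=5,interpolation=cv2.INTER_CUBIC))
d=grab('scene','s6.png')
u,v=map(int,proj(d,[.58,-.046,.05])); print(u,v)
cv2.imwrite('pics/s6c.png',cv2.resize(d['image'][v-50:v+50,u-65:u+65],None,fx=6,fy=6,interpolation=cv2.INTER_CUBIC))
E
```

```text
time: 6.98
tool_pos: [0.5793, -0.0454, 0.0635]
tool_rot: [-0.001, 0.586, 0.81, -0.0]
contact_force: [-0.4, -0.6, -0.1]
gripper_width: 0.094
6.97 [ 0.5793 -0.0454  0.0635] psi 108.2 tz [-2.2e-03  4.0e-04 -1.0e+00] F [-0.4 -0.6 -0.1] M [ 0.    0.01 -0.  ] w 0.094
249 219
```

View pics/w6c.png

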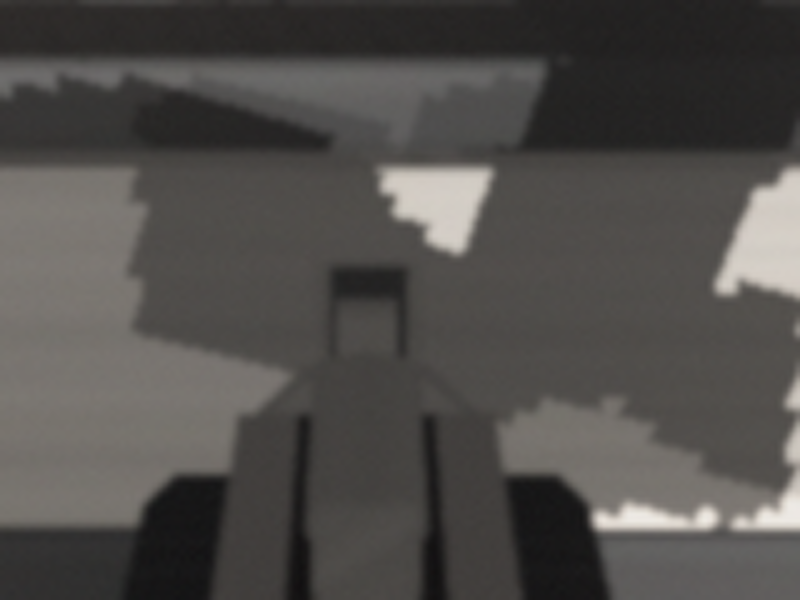

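View pics/s6c.png

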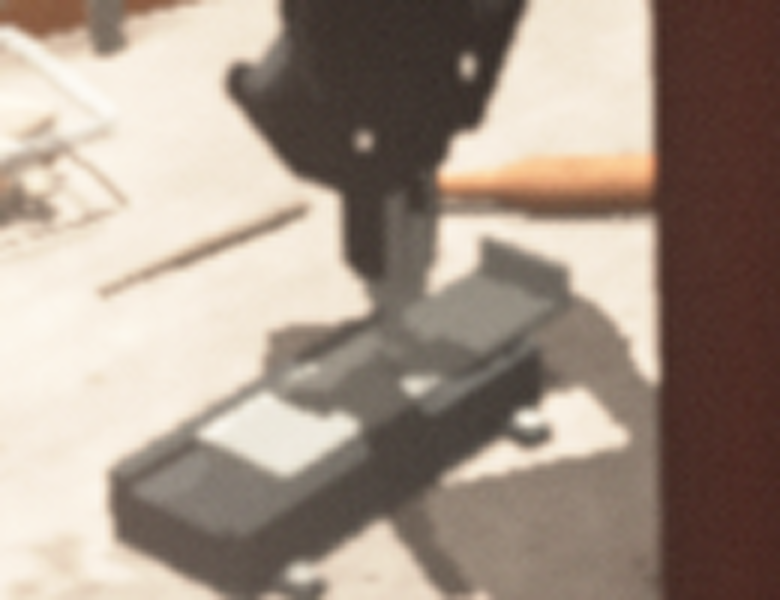

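```bash
python3 - <<'E'
from h import *
d=load('wrist');s=manip.state();t=np.radians(108.1);u=np.array([np.cos(t),np.sin(t),0]);v=np.array([np.sin(t),-np.cos(t),0])
c=lambda p:((p[0]-200+.5)*5-.5,(p[1]-180+.5)*5-.5)
T=np.array([.5793,-.0454,.0635])
print('tip-bottom',c(proj(d,T+[0,0,-.0275]-.006*v)),'full bottom',c(proj(d,T+[0,0,-.0255]-.008*v)),'full top',c(proj(d,T+[0,0,-.0215]-.008*v)))
inv=lambda x,y:(200+(x+.5)/5-.5,180+(y+.5)/5-.5)
e=atz(d,*inv(368,267),.03);print('slot centre from edge',e+.009*v)
A,B=atz(d,*inv(368,160),.03),atz(d,*inv(368,528),.03);print('bar mid',(A+B)/2,np.linalg.norm(A-B))
E
```

```text
tip-bottom (np.float64(380.558387103526), np.float64(312.03612378275545)) full bottom (np.float64(380.81374558600044), np.float64(301.13715013108714)) full top (np.float64(381.11111650657176), np.float64(317.56639373477225))
slot centre from edge [ 0.58030341 -0.04637445  0.03      ]
bar mid [ 0.580426   -0.04630188  0.03      ] 0.04104583728618362
```

```bash
python3 -m handwheel '[{"dx":0.0001,"dy":0.001,"dz":0.003,"ax":0,"ay":0,"az":0},{"dx":0.0001,"dy":0.001,"dz":0.006,"ax":0,"ay":0,"az":0},{"dx":0.0001,"dy":0.001,"dz":0.0075,"ax":0,"ay":0,"az":0},{"dx":0.0001,"dy":0.001,"dz":0.0075,"ax":0,"ay":0,"az":0}]'; python3 -c "
from h import *
show()"
```

```text
time: 7.58
tool_pos: [0.5809, -0.045, 0.0571]
tool_rot: [-0.0, 0.586, 0.81, -0.0]
contact_force: [0.6, 0.1, 0.6]
gripper_width: 0.09
7.58 [ 0.5809 -0.045   0.0571] psi 108.21 tz [-4.e-04  1.e-04 -1.e+00] F [0.6 0.1 0.6] M [ 0.02 -0.01 -0.01] w 0.09
```

```bash
python3 -m handwheel '[{"dx":0,"dy":0,"dz":0.0007,"ax":0,"ay":0,"az":0},{"dx":0,"dy":0,"dz":0.0015,"ax":0,"ay":0,"az":0},{"dx":0,"dy":0,"dz":0.0015,"ax":0,"ay":0,"az":0}]'; python3 -c "
from h import *
show()"
```

```text
time: 7.95
tool_pos: [0.581, -0.045, 0.0557]
tool_rot: [-0.0, 0.586, 0.81, -0.0]
contact_force: [-0.5, -0.2, -0.6]
gripper_width: 0.088
7.95 [ 0.581  -0.045   0.0557] psi 108.2 tz [-1.e-04  0.e+00 -1.e+00] F [-0.5 -0.2 -0.6] M [-0.05 -0.09  0.07] w 0.088
```

```bash
python3 -m handwheel '[{"dx":0,"dy":0,"dz":0.0007,"ax":0,"ay":0,"az":0},{"dx":0,"dy":0,"dz":0.0015,"ax":0,"ay":0,"az":0},{"dx":0,"dy":0,"dz":0.0015,"ax":0,"ay":0,"az":0}]'; python3 -m handwheel '[{"dx":0,"dy":0,"dz":0.0005,"ax":0,"ay":0,"az":0},{"dx":0,"dy":0,"dz":0.001,"ax":0,"ay":0,"az":0}]';python3 -c "
from h import *
show()
d=grab('wrist','w7.png')
cv2.imwrite('pics/w7c.png',cv2.resize(d['image'][180:300,200:360],None,fx=5,fy=5,interpolation=cv2.INTER_CUBIC))"
```

```text
time: 8.32
tool_pos: [0.581, -0.045, 0.0542]
tool_rot: [-0.0, 0.586, 0.81, -0.0]
contact_force: [-0.3, -0.6, 0.2]
gripper_width: 0.093
time: 8.57
tool_pos: [0.5811, -0.0451, 0.0533]
tool_rot: [0.0, 0.586, 0.81, 0.0]
contact_force: [-0.1, 0.7, 0.2]
gripper_width: 0.089
8.57 [ 0.5811 -0.0451  0.0533] psi 108.2 tz [ 0. -0. -1.] F [-0.1  0.7  0.2] M [0.04 0.02 0.  ] w 0.089
```

View pics/w7c.png

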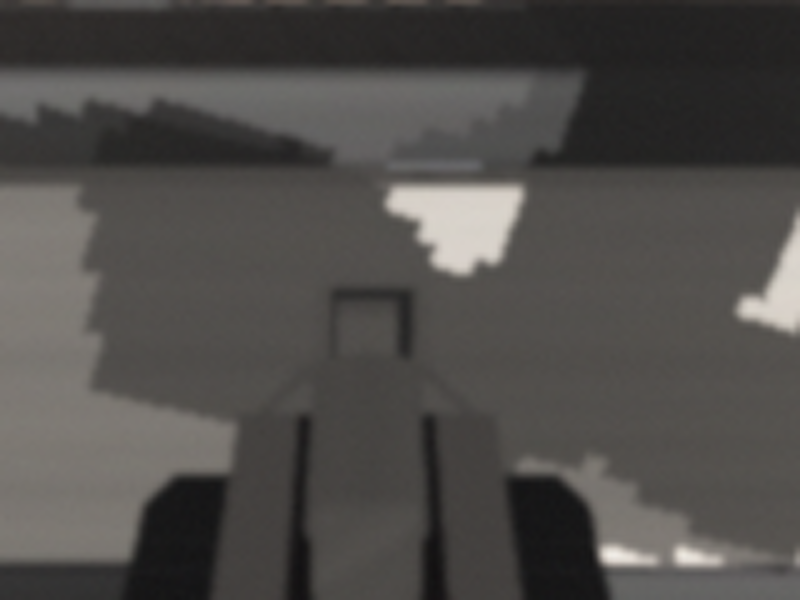

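```bash
python3 -m handwheel '[{"dx":0.0004,"dy":0,"dz":0.0005,"ax":0,"ay":0,"az":0},{"dx":0.0004,"dy":0,"dz":0.001,"ax":0,"ay":0,"az":0}]'; python3 -m handwheel '[{"dx":0,"dy":0,"dz":0.0005,"ax":0,"ay":0,"az":0},{"dx":0,"dy":0,"dz":0.0005,"ax":0,"ay":0,"az":0}]';python3 -m handwheel '[{"dx":0,"dy":0,"dz":0.0005,"ax":0,"ay":0,"az":0},{"dx":0,"dy":0,"dz":0.0005,"ax":0,"ay":0,"az":0}]'
```

```text
time: 8.88
tool_pos: [0.581, -0.0447, 0.0523]
tool_rot: [-0.0, 0.586, 0.81, -0.0]
contact_force: [0.1, 0.3, -0.2]
gripper_width: 0.094
time: 9.12
tool_pos: [0.581, -0.0447, 0.0518]
tool_rot: [-0.0, 0.586, 0.81, -0.0]
contact_force: [0.3, 0.0, -0.7]
gripper_width: 0.095
time: 9.38
tool_pos: [0.581, -0.0447, 0.0513]
tool_rot: [-0.0, 0.586, 0.81, 0.0]
contact_force: [-0.6, 0.4, -0.5]
gripper_width: 0.095
```

```bash
python3 -m handwheel '[{"dx":0,"dy":0,"dz":0.0005,"ax":0,"ay":0,"az":0},{"dx":0,"dy":0,"dz":0.0005,"ax":0,"ay":0,"az":0}]';python3 -m handwheel '[{"dx":0,"dy":0,"dz":0.0004,"ax":0,"ay":0,"az":0},{"dx":0,"dy":0,"dz":0.0004,"ax":0,"ay":0,"az":0}]'
```

```text
time: 9.62
tool_pos: [0.5812, -0.0447, 0.0512]
tool_rot: [0.0, 0.586, 0.81, 0.0]
contact_force: [-1.1, -0.6, 1.8]
gripper_width: 0.09
time: 9.88
tool_pos: [0.5814, -0.0448, 0.0511]
tool_rot: [0.0, 0.586, 0.81, 0.0]
contact_force: [-1.4, -0.1, 5.8]
gripper_width: 0.089
```

```bash
python3 -m handwheel '[{"dx":0.002,"dy":0,"dz":-0.0001,"ax":0,"ay":0,"az":0},{"dx":0.004,"dy":0,"dz":-0.0001,"ax":0,"ay":0,"az":0},{"dx":0.006,"dy":0,"dz":-0.0001,"ax":0,"ay":0,"az":0},{"dx":0.008,"dy":0,"dz":-0.0001,"ax":0,"ay":0,"az":0},{"dx":0.01,"dy":0,"dz":-0.0001,"ax":0,"ay":0,"az":0}]';python3 -c "
from h import *
show()"
```

```text
time: 10.5
tool_pos: [0.5785, -0.0354, 0.0512]
tool_rot: [0.001, 0.586, 0.81, 0.0]
contact_force: [0.7, -3.0, 6.0]
gripper_width: 0.09
10.5 [ 0.5785 -0.0354  0.0512] psi 108.21 tz [ 1.6e-03 -8.0e-04 -1.0e+00] F [ 0.7 -3.   6. ] M [-0.44 -0.12 -0.03] w 0.09
```

```bash
python3 -m handwheel '[{"dx":0.0015,"dy":0,"dz":0,"ax":0,"ay":0,"az":0},{"dx":0.003,"dy":0,"dz":0,"ax":0,"ay":0,"az":0},{"dx":0.0045,"dy":0,"dz":0,"ax":0,"ay":0,"az":0},{"dx":0.006,"dy":0,"dz":0,"ax":0,"ay":0,"az":0},{"dx":0.007,"dy":0,"dz":0,"ax":0,"ay":0,"az":0}]';python3 -c "
from h import *
show()"
```

```text
time: 11.12
tool_pos: [0.5763, -0.0288, 0.0511]
tool_rot: [0.001, 0.586, 0.81, 0.0]
contact_force: [0.4, -2.8, 5.2]
gripper_width: 0.091
11.12 [ 0.5763 -0.0288  0.0511] psi 108.21 tz [ 1.6e-03 -8.0e-04 -1.0e+00] F [ 0.4 -2.8  5.2] M [-0.46 -0.17  0.01] w 0.091
```

```bash
R='x'; python3 -m handwheel '[{"dx":0.0005,"dy":0,"dz":0,"ax":0,"ay":0,"az":0},{"dx":0.001,"dy":0,"dz":0,"ax":0,"ay":0,"az":0},{"dx":0.0015,"dy":0,"dz":0,"ax":0,"ay":0,"az":0},{"dx":0.002,"dy":0,"dz":0,"ax":0,"ay":0,"az":0},{"dx":0.0025,"dy":0,"dz":0,"ax":0,"ay":0,"az":0}]'; python3 -c "
from h import *
s=manip.state(); import sys
print('STEP',s['tool_pos'][2])"
```

```text
time: 11.75
tool_pos: [0.5755, -0.0264, 0.0511]
tool_rot: [0.001, 0.586, 0.81, 0.0]
contact_force: [1.5, -1.4, 5.4]
gripper_width: 0.094
STEP 0.05113005615743077
```

```bash
python3 -m handwheel '[{"dx":0.0005,"dy":0,"dz":0,"ax":0,"ay":0,"az":0},{"dx":0.001,"dy":0,"dz":0,"ax":0,"ay":0,"az":0},{"dx":0.0015,"dy":0,"dz":0,"ax":0,"ay":0,"az":0},{"dx":0.002,"dy":0,"dz":0,"ax":0,"ay":0,"az":0}]'
```

```text
time: 12.25
tool_pos: [0.5743, -0.0241, 0.0505]
tool_rot: [0.0, 0.586, 0.81, 0.0]
contact_force: [0.6, -0.4, 0.4]
gripper_width: 0.09
```

```bash
python3 -m handwheel '[{"dx":0.0004,"dy":0,"dz":0.0003,"ax":0,"ay":0,"az":0},{"dx":0.0008,"dy":0,"dz":0.0006,"ax":0,"ay":0,"az":0}]'; python3 -m handwheel '[{"dx":0.0004,"dy":0,"dz":0.0004,"ax":0,"ay":0,"az":0},{"dx":0.0004,"dy":0,"dz":0.0004,"ax":0,"ay":0,"az":0}]';python3 -c "
from h import *
show()"
```

```text
time: 12.5
tool_pos: [0.5727, -0.0231, 0.0485]
tool_rot: [-0.001, 0.586, 0.81, -0.001]
contact_force: [0.1, -1.1, -0.4]
gripper_width: 0.09
time: 12.75
tool_pos: [0.5734, -0.0228, 0.049]
tool_rot: [-0.001, 0.586, 0.81, -0.0]
contact_force: [-0.2, -0.1, -1.6]
gripper_width: 0.09
12.75 [ 0.5734 -0.0228  0.049 ] psi 108.2 tz [-1.1e-03  6.0e-04 -1.0e+00] F [-0.2 -0.1 -1.6] M [-0.04 -0.02 -0.01] w 0.09
```

```bash
python3 -m handwheel '[{"dx":0,"dy":0,"dz":0.0005,"ax":0,"ay":0,"az":0},{"dx":0,"dy":0,"dz":0.0005,"ax":0,"ay":0,"az":0}]'; python3 -m handwheel '[{"dx":0,"dy":0,"dz":0.0005,"ax":0,"ay":0,"az":0},{"dx":0,"dy":0,"dz":0.0005,"ax":0,"ay":0,"az":0}]';python3 -c "
from h import *
show()"
```

```text
time: 13.0
tool_pos: [0.5738, -0.023, 0.049]
tool_rot: [-0.0, 0.586, 0.81, 0.0]
contact_force: [0.7, -0.8, -0.4]
gripper_width: 0.092
time: 13.25
tool_pos: [0.5738, -0.0231, 0.0485]
tool_rot: [-0.0, 0.586, 0.81, -0.0]
contact_force: [-0.0, -0.1, -0.5]
gripper_width: 0.093
13.25 [ 0.5738 -0.0231  0.0485] psi 108.2 tz [-1.e-04  0.e+00 -1.e+00] F [-0.  -0.1 -0.5] M [0.03 0.02 0.05] w 0.093
```

```bash
python3 -m handwheel '[{"dx":0,"dy":0,"dz":0.0005,"ax":0,"ay":0,"az":0},{"dx":0,"dy":0,"dz":0.001,"ax":0,"ay":0,"az":0}]'; python3 -m handwheel '[{"dx":0,"dy":0,"dz":0.0005,"ax":0,"ay":0,"az":0},{"dx":0,"dy":0,"dz":0.001,"ax":0,"ay":0,"az":0}]';python3 -m handwheel '[{"dx":0,"dy":0,"dz":0.0005,"ax":0,"ay":0,"az":0},{"dx":0,"dy":0,"dz":0.001,"ax":0,"ay":0,"az":0}]'
```

```text
time: 13.5
tool_pos: [0.5739, -0.0231, 0.0475]
tool_rot: [0.0, 0.586, 0.81, -0.0]
contact_force: [-0.8, -0.5, -0.4]
gripper_width: 0.091
time: 13.75
tool_pos: [0.5739, -0.0231, 0.0465]
tool_rot: [-0.0, 0.586, 0.81, 0.0]
contact_force: [-0.3, -0.0, 0.5]
gripper_width: 0.092
time: 14.0
tool_pos: [0.5739, -0.0231, 0.0455]
tool_rot: [-0.0, 0.586, 0.81, 0.0]
contact_force: [0.3, 1.0, -0.9]
gripper_width: 0.095
```

```bash
python3 -m handwheel '[{"dx":0,"dy":0,"dz":0.001,"ax":0,"ay":0,"az":0},{"dx":0,"dy":0,"dz":0.002,"ax":0,"ay":0,"az":0},{"dx":0,"dy":0,"dz":0.003,"ax":0,"ay":0,"az":0}]'; python3 -m handwheel '[{"dx":0,"dy":0,"dz":0.001,"ax":0,"ay":0,"az":0},{"dx":0,"dy":0,"dz":0.002,"ax":0,"ay":0,"az":0},{"dx":0,"dy":0,"dz":0.003,"ax":0,"ay":0,"az":0},{"dx":0,"dy":0,"dz":0.004,"ax":0,"ay":0,"az":0}]';python3 -m handwheel '[{"dx":0,"dy":0,"dz":0.0005,"ax":0,"ay":0,"az":0},{"dx":0,"dy":0,"dz":0.0008,"ax":0,"ay":0,"az":0}]'
```

```text
time: 14.38
tool_pos: [0.5739, -0.0231, 0.0424]
tool_rot: [-0.0, 0.586, 0.81, 0.0]
contact_force: [-0.0, -0.3, -0.7]
gripper_width: 0.093
time: 14.88
tool_pos: [0.5739, -0.0231, 0.0385]
tool_rot: [0.0, 0.586, 0.81, -0.0]
contact_force: [-0.1, -0.1, 0.1]
gripper_width: 0.088
time: 15.12
tool_pos: [0.5739, -0.0231, 0.0377]
tool_rot: [-0.0, 0.586, 0.81, -0.0]
contact_force: [0.6, 0.5, -1.0]
gripper_width: 0.092
```

```bash
python3 -m handwheel '[{"dx":0,"dy":0,"dz":0.0005,"ax":0,"ay":0,"az":0},{"dx":0,"dy":0,"dz":0.0005,"ax":0,"ay":0,"az":0}]';python3 -m handwheel '[{"dx":0,"dy":0,"dz":0.0004,"ax":0,"ay":0,"az":0},{"dx":0,"dy":0,"dz":0.0004,"ax":0,"ay":0,"az":0}]'
```

```text
time: 15.38
tool_pos: [0.5741, -0.0232, 0.0375]
tool_rot: [0.0, 0.586, 0.81, 0.0]
contact_force: [0.5, 0.9, 1.3]
gripper_width: 0.088
time: 15.62
tool_pos: [0.5742, -0.0232, 0.0374]
tool_rot: [0.0, 0.586, 0.81, 0.0]
contact_force: [-1.6, 0.9, 4.4]
gripper_width: 0.09
```

```bash
python3 -m handwheel '[{"dx":0,"dy":0,"dz":-0.0002,"ax":0,"ay":0,"az":0.1},{"dx":0,"dy":0,"dz":-0.0003,"ax":0,"ay":0,"az":0.2},{"dx":0,"dy":0,"dz":-0.0003,"ax":0,"ay":0,"az":0.3},{"dx":0,"dy":0,"dz":-0.0003,"ax":0,"ay":0,"az":0.4},{"dx":0,"dy":0,"dz":-0.0003,"ax":0,"ay":0,"az":0.4}]';python3 -c "
from h import *
show()"
```

```text
time: 16.25
tool_pos: [0.5743, -0.0232, 0.0374]
tool_rot: [0.0, 0.735, 0.678, 0.0]
contact_force: [-0.3, -0.1, 2.2]
gripper_width: 0.091
16.25 [ 0.5743 -0.0232  0.0374] psi 85.35 tz [ 1.1e-03 -2.0e-04 -1.0e+00] F [-0.3 -0.1  2.2] M [-0.04 -0.01 -0.01] w 0.091
```

Turning freely.

```bash
python3 -m handwheel '[{"dx":0,"dy":0,"dz":0,"ax":0,"ay":0,"az":0.1},{"dx":0,"dy":0,"dz":0,"ax":0,"ay":0,"az":0.2},{"dx":0,"dy":0,"dz":0,"ax":0,"ay":0,"az":0.3},{"dx":0,"dy":0,"dz":0,"ax":0,"ay":0,"az":0.4},{"dx":0,"dy":0,"dz":0,"ax":0,"ay":0,"az":0.5}]';python3 -c "
from h import *
show()"; python3 -m handwheel '[{"dx":0,"dy":0,"dz":0,"ax":0,"ay":0,"az":0.1},{"dx":0,"dy":0,"dz":0,"ax":0,"ay":0,"az":0.2},{"dx":0,"dy":0,"dz":0,"ax":0,"ay":0,"az":0.3},{"dx":0,"dy":0,"dz":0,"ax":0,"ay":0,"az":0.4},{"dx":0,"dy":0,"dz":0,"ax":0,"ay":0,"az":0.4}]';python3 -c "
from h import *
show()"
```

```text
time: 16.88
tool_pos: [0.5743, -0.0232, 0.0375]
tool_rot: [0.0, 0.881, 0.474, 0.0]
contact_force: [-0.1, -0.9, 2.8]
gripper_width: 0.09
16.88 [ 0.5743 -0.0232  0.0375] psi 56.56 tz [ 1.e-03 -2.e-04 -1.e+00] F [-0.1 -0.9  2.8] M [ 0.    0.   -0.04] w 0.09
time: 17.5
tool_pos: [0.5743, -0.0233, 0.0375]
tool_rot: [0.0, 0.957, 0.291, 0.0]
contact_force: [0.1, -0.9, 3.6]
gripper_width: 0.094
17.5 [ 0.5743 -0.0233  0.0375] psi 33.86 tz [ 1.e-03 -3.e-04 -1.e+00] F [ 0.1 -0.9  3.6] M [-0.09  0.02 -0.  ] w 0.094
```

```bash
python3 -m handwheel '[{"dx":0,"dy":0,"dz":0,"ax":0,"ay":0,"az":0.05},{"dx":0,"dy":0,"dz":0,"ax":0,"ay":0,"az":0.1},{"dx":0,"dy":0,"dz":0,"ax":0,"ay":0,"az":0.15},{"dx":0,"dy":0,"dz":0,"ax":0,"ay":0,"az":0.15}]';python3 -c "
from h import *
show()"; python3 -m handwheel '[{"dx":0,"dy":0,"dz":0,"ax":0,"ay":0,"az":0.04},{"dx":0,"dy":0,"dz":0,"ax":0,"ay":0,"az":0.08},{"dx":0,"dy":0,"dz":0,"ax":0,"ay":0,"az":0.1},{"dx":0,"dy":0,"dz":0,"ax":0,"ay":0,"az":0.1}]';python3 -c "
from h import *
show()"
```

```text
time: 18.0
tool_pos: [0.5742, -0.0233, 0.0374]
tool_rot: [0.0, 0.976, 0.219, 0.0]
contact_force: [-0.5, -0.3, 3.0]
gripper_width: 0.092
18.0 [ 0.5742 -0.0233  0.0374] psi 25.28 tz [ 7.e-04 -3.e-04 -1.e+00] F [-0.5 -0.3  3. ] M [-0.09  0.02 -0.09] w 0.092
time: 18.5
tool_pos: [0.5739, -0.0233, 0.0374]
tool_rot: [0.0, 0.986, 0.169, -0.0]
contact_force: [-2.3, -1.3, 5.2]
gripper_width: 0.093
18.5 [ 0.5739 -0.0233  0.0374] psi 19.5 tz [-2.e-04 -4.e-04 -1.e+00] F [-2.3 -1.3  5.2] M [-0.19  0.24  0.01] w 0.093
```

```bash
python3 -m handwheel '[{"dx":0,"dy":0,"dz":0,"ax":0,"ay":0,"az":0.02},{"dx":0,"dy":0,"dz":0,"ax":0,"ay":0,"az":0.03}]';python3 -c "
from h import *
show()
d=grab('wrist','w8.png')
cv2.imwrite('pics/w8c.png',cv2.resize(d['image'][180:320,180:370],None,fx=4,fy=4,interpolation=cv2.INTER_CUBIC))"
```

```text
time: 18.75
tool_pos: [0.5738, -0.0234, 0.0374]
tool_rot: [0.0, 0.988, 0.154, -0.0]
contact_force: [-2.0, -1.0, 5.9]
gripper_width: 0.092
18.75 [ 0.5738 -0.0234  0.0374] psi 17.77 tz [-6.e-04 -6.e-04 -1.e+00] F [-2.  -1.   5.9] M [-0.23  0.34  0.08] w 0.092
```

View pics/w8c.png

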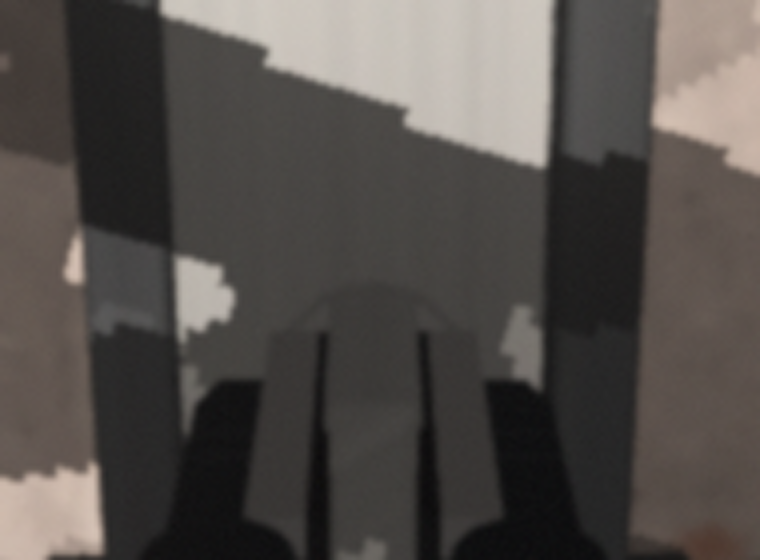

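```bash
python3 -m handwheel '[{"dx":0,"dy":0,"dz":-0.0002,"ax":0,"ay":0,"az":0.02},{"dx":0,"dy":0,"dz":-0.0002,"ax":0,"ay":0,"az":0.04},{"dx":0,"dy":0,"dz":-0.0002,"ax":0,"ay":0,"az":0.05}]';python3 -c "
from h import *
show()"
```

```text
time: 19.18
tool_pos: [0.5735, -0.0235, 0.0374]
tool_rot: [0.0, 0.992, 0.129, -0.001]
contact_force: [-2.9, -1.6, 5.9]
gripper_width: 0.095
19.18 [ 0.5735 -0.0235  0.0374] psi 14.87 tz [-1.1e-03 -7.0e-04 -1.0e+00] F [-2.9 -1.6  5.9] M [-0.3   0.54 -0.03] w 0.095
```

```bash
python3 -m handwheel '[{"dx":0,"dy":0,"dz":-0.0003,"ax":0,"ay":0,"az":-0.03},{"dx":0,"dy":0,"dz":-0.0003,"ax":0,"ay":0,"az":-0.03}]';python3 -c "
from h import *
show()";python3 -m handwheel '[{"dx":0,"dy":0,"dz":0,"ax":0,"ay":0,"az":0},{"dx":0,"dy":0,"dz":0,"ax":0,"ay":0,"az":0},{"dx":0,"dy":0,"dz":0,"ax":0,"ay":0,"az":0}]' 150;python3 -m handwheel '[{"dx":0,"dy":0,"dz":-0.01,"ax":0,"ay":0,"az":0},{"dx":0,"dy":0,"dz":-0.04,"ax":0,"ay":0,"az":0},{"dx":0,"dy":0,"dz":-0.08,"ax":0,"ay":0,"az":0},{"dx":0,"dy":-0.03,"dz":-0.12,"ax":0,"ay":0,"az":0},{"dx":0,"dy":-0.04,"dz":-0.12,"ax":0,"ay":0,"az":0}]' 150;python3 -c "
from h import *
show()
d=grab('wrist','w9.png')
d=grab('top','t9.png')
u,v=map(int,proj(d,[.574,-.023,.03]))
cv2.imwrite('pics/t9c.png',cv2.resize(d['image'][v-35:v+35,u-50:u+50],None,fx=8,fy=8,interpolation=cv2.INTER_CUBIC))"
```

```text
time: 19.42
tool_pos: [0.5736, -0.0234, 0.0374]
tool_rot: [0.0, 0.99, 0.144, -0.0]
contact_force: [-2.3, -2.1, 4.2]
gripper_width: 0.092
19.43 [ 0.5736 -0.0234  0.0374] psi 16.57 tz [-7.e-04 -6.e-04 -1.e+00] F [-2.3 -2.1  4.2] M [-0.39  0.4   0.06] w 0.092
time: 19.8
tool_pos: [0.5736, -0.0228, 0.0372]
tool_rot: [-0.0, 0.99, 0.144, -0.0]
contact_force: [0.1, 0.3, 0.6]
gripper_width: 0.411
time: 20.42
tool_pos: [0.5651, 0.016, 0.1631]
tool_rot: [0.001, 0.99, 0.144, 0.005]
contact_force: [0.1, 0.9, -1.0]
gripper_width: 0.41
20.43 [0.5651 0.016  0.1631] psi 16.58 tz [ 9.3e-03 -6.0e-04 -1.0e+00] F [ 0.1  0.9 -1. ] M [ 0.   -0.02  0.04] w 0.41
```

View pics/w9.png

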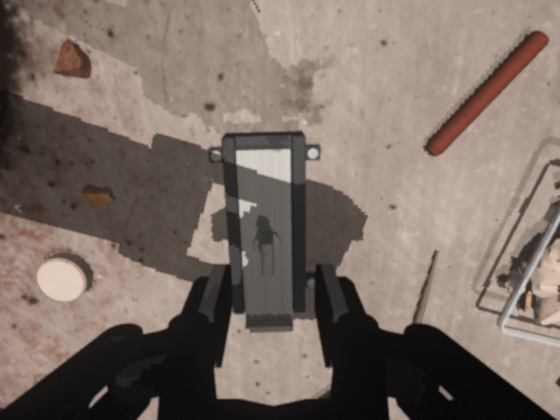

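View pics/t9.png

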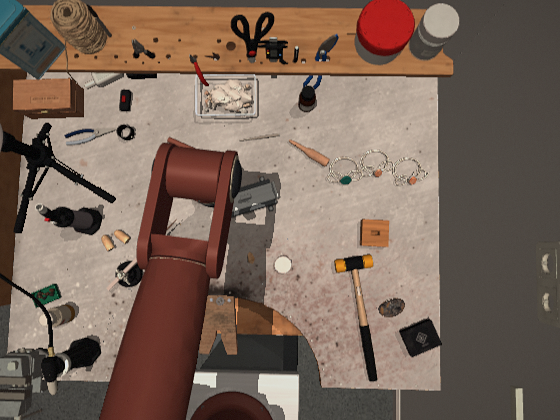

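```bash
python3 - <<'E'
from h import *
show()
d=grab('wrist')
cv2.imwrite('pics/w10.png',cv2.resize(d['image'][190:310,210:330],None,fx=5,fy=5,interpolation=cv2.INTER_CUBIC))
P=np.array([[*dep(d,u,v),u,v] for u in range(245,290) for v in range(220,300)])
w=P[(P[:,2]>.055)&(P[:,2]<.075)];print(len(w),np.median(w,0).round(4)); 
xy=w[:,:2]-w[:,:2].mean(0);_,s,V=np.linalg.svd(xy);print(np.degrees(np.arctan2(V[0,1],V[0,0])),w[:,:2].mean(0),np.ptp(xy@V.T,0))
b=P[(P[:,2]>.02)&(P[:,2]<.04)];print('bar z',np.median(b[:,2]))
E
```

```text
20.52 [0.5625 0.016  0.1583] psi 16.61 tz [ 1.2e-03 -1.0e-04 -1.0e+00] F [-0.  -0.7 -1.1] M [ 0.04 -0.   -0.04] w 0.409
457 [ 5.737e-01 -2.240e-02  6.210e-02  2.710e+02  2.620e+02]
107.78376735154582 [ 0.57359082 -0.02257969] [0.02615187 0.00885952]
bar z 0.030567518281079786
```

View pics/w10.png

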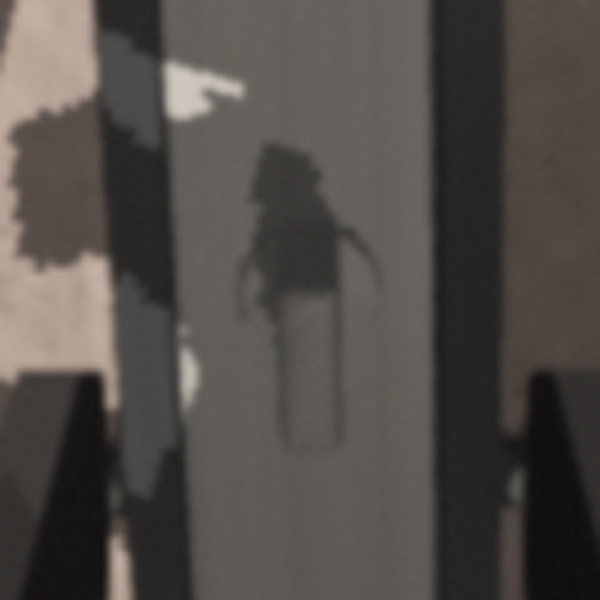

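```bash
python3 -c "
from h import *
print(manip.job_done())"
```

```text
the job is handed in; nothing more can be done
None
```

The bar is fastened to its block. I took the thumbscrew from the stand, fed its foot into the bar's slot and slid the bar about 24 mm towards +x under 5–6 N until the foot dropped into the hidden slot. I then lowered it until the collar lay flush, turned it about 90° clockwise, let go, backed off and handed the job in at about 20.5 s.

**Last checks (wrist camera, after release):**
- **Height:** the wing's top is at 62.1 mm, which puts its centre at about 48.1 mm. The target is 48 mm, with 45.5–50 mm allowed.
- **Direction:** the wing lies at 107.8° and the channel at about 108.1°.
- **Upright and clear:** the wing's top face measured 26.2 × 8.9 mm, so the screw stands upright. The gripper is clear of everything.
- **Forces:** every reading I took, at the end of each move, was under about 7 N.

**Less certain:**
- The end stop was not a sharp one. Past about 88° the side force rose slowly, with no clear jump in torque. I took the turn about 3° past 90°, eased back and released.
- The camera put the gripped foot about 1.3 mm to one side of the tool's centre line, so I aligned it by the picture rather than by the commanded pose.
- I did not measure the screw's distance from the bar's slot after locking, since the collar hides the slot. The shank fits the slot with about 1 mm of play each way along the bar.
- I did not measure whether the bystanders had moved. The arm hides some of them in the last top view, but I noticed no contact with any.

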